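Index the housing round to the code reader and press read

TASK

Turn the hand-indexed table (the round disc with four spokes) by pushing its spokes with a fingertip until the square housing stands centred in front of the code reader; then press the read button on the grey box and let it come back up. Turn the table steadily without flicking it or pushing hard, pinch and lift nothing, and leave the housing and the round master untouched in their nests. Do not press the emergency stop or disturb the other things on the bench.

Things in the scene. Friction and masses are not known exactly. Their poses are not given: they have to be found in the camera images.
- station: Fixed aluminium plate 200 x 200 x 12 mm under the index table, with a 40 mm wide arm to the code reader: a dark box 46 mm wide on a 120 mm tall post, its round lens facing the table. Origin on the bench surface on the vertical turning axis; +x points from the axis to the reader (post ends at 253 mm), +z up. The housing is centred when it lies on this +x axis, 70 mm from the origin.
- reader_lens (a point): Middle of the reader's lens, 193 mm out from the turning axis along the station's +x and 85 mm above the bench. The reader's front face is beyond the spokes' reach (183 mm).
- index_table: The part that turns: a disc with four nests and four spokes. Origin on the turning axis, 37 mm above the bench. +x points to the nest with the square housing, +y to the one with the round master; the other two are empty. Spokes at 45, 135, 225 and 315 degrees from +x, anticlockwise from above. Turns either way without stops, takes about 2 N at a spoke, does not coast, stays where left.
- nests: The disc (220 mm diameter, 12 mm thick, top 49 mm above the bench) and its four cream nests, fixed to the index table, same origin and axes. Each nest is a square frame 42.5 mm inside with 4 mm walls, 8 mm high, centred 70 mm from the axis. Not to be pushed: the table is pushed by its spokes.
- spokes: The four spokes, fixed to the index table, same origin and axes: steel rods of 10 mm diameter running radially from the disc's rim (110 mm from the axis) to a black ball knob of 22 mm diameter centred 172 mm from the axis; rod centre line 43 mm above the bench. There is open space beside and below them down to the 12 mm plate.
- spoke_knob1 (a point): Centre of the ball knob of the spoke at 45 degrees from the index table's +x, 172 mm from the axis, 43 mm above the bench.
- spoke_knob2 (a point): The same for the spoke at 135 degrees.
- spoke_knob3 (a point): The same for the spoke at 225 degrees.
- spoke_knob4 (a point): The same for the spoke at 315 degrees.
- housing_center (a point): Centre of the square housing: a loose black box 40 x 40 x 36 mm with a clear lid and a small white label on the side that faces outwards; it stands in its nest with about 1 mm play, its top 85 mm above the bench. It rides with the table.
- master_center (a point): Centre of the round steel setting master: a loose disc of 36 mm diameter, 28 mm tall with a smaller step on top, in the nest a quarter turn anticlockwise (seen from above) from the housing. It rides with the table.
- read_button_top (a point): Middle of the top of the read button: a flat round black button of 28 mm diameter that stands 10 mm proud of a steel ring of 44 mm diameter on a fixed grey box (76 x 76 x 50 mm); its top is 72 mm above the bench. Pressed straight down. The box and the emergency stop may have changed sides.
- read_button (a joint): Travel of the read button in m: 0 up, 0.006 fully down; fully down takes 5 N and it springs back.
- estop (a joint): Travel of the emergency stop's red mushroom head (40 mm diameter, 81 mm above the bench, on a fixed white round base of 94 mm diameter): 0 up, 0.006 pressed. Leave it.
- estop_base: The emergency stop's white base; origin at the middle of its underside.
- spare_housing: Bystander: a second housing like the first, loose on the bench (not the one on the table). Origin under its middle.
- screwdriver: Bystander: screwdriver, 170 mm, lying. Origin under its middle.
- hex_key: Bystander: small L-shaped hex key, about 95 x 31 mm, lying. Origin under the middle of its long arm.
- caliper: Bystander: caliper, 215 mm, lying. Origin under its beam.
- cleaner: Bystander: white bottle, 48 mm diameter, 130 mm tall, standing. Origin under its middle.
Mind the look-alikes: they are no part of the job. What is shaped like the part that bears read_button_top but purple is not meant.

How it is judged:
On the way, in this order (a step that is already met when the one before it is completed fails the run):
1. the housing stands centred in front of the reader and the table is still (y of housing_center in the frame of station between -0.009 and 0.009 m and x of housing_center in the frame of station above 0.05 m and angular speed of index_table below 0.05 rad/s), for 0.3 s.
2. the read button is pressed down with the housing there (y of housing_center in the frame of station between -0.009 and 0.009 m and x of housing_center in the frame of station above 0.05 m and value of joint read_button above 0.0045 m), for 0.05 s.
At the end, for the whole second after the job is handed in: The housing's centre is within 9 mm (about 7 degrees) of the line from the turning axis to the reader, on the reader's side; table at rest; housing and master seated in their nests (5 mm, 6 mm sideways, 4 mm up); the read button was pressed 4.5 mm or more and is up again; emergency stop up (all of step 1 and x of housing_center in the frame of index_table between 0.065 and 0.075 m and y of housing_center in the frame of index_table between -0.005 and 0.005 m and z of housing_center in the frame of index_table between 0.026 and 0.034 m and x of master_center in the frame of index_table between -0.006 and 0.006 m and y of master_center in the frame of index_table between 0.064 and 0.076 m and z of master_center in the frame of index_table between 0.022 and 0.03 m and value of joint read_button below 0.002 m and value of joint estop below 0.003 m); the robot touches nothing.
It fails at once if the read button is pressed before the housing is in front of the reader (value of joint read_button above 0.003 m and not (y of housing_center in the frame of station between -0.009 and 0.009 m and x of housing_center in the frame of station above 0.05 m)).
It fails at once if the housing or the master is touched with the fingers, lifted, or knocked out of its nest (contact force between the fingers and housing above 1 N or contact force between the fingers and master above 1 N or not (x of housing_center in the frame of index_table between 0.065 and 0.075 m and y of housing_center in the frame of index_table between -0.005 and 0.005 m and z of housing_center in the frame of index_table between 0.026 and 0.034 m and x of master_center in the frame of index_table between -0.006 and 0.006 m and y of master_center in the frame of index_table between 0.064 and 0.076 m and z of master_center in the frame of index_table between 0.022 and 0.03 m)).
It fails at once if the disc or its nests are pushed (5 N) instead of the spokes, or a spoke is pinched or rammed (30 N) (contact force between the fingers and nests above 5 N or contact force between the fingers and spokes above 30 N).
It fails at once if the table is flicked round (faster than 3 rad/s) (angular speed of index_table above 3 rad/s).
It fails at once if the emergency stop is pressed, or another thing on the bench is moved or lifted by more than 2 cm (value of joint estop above 0.003 m or distance of any of spare_housing, screwdriver, hex_key, caliper, cleaner from where it was at the start of the episode above 0.02 m).
It also fails if it takes over 72 s, if anything falls off the work surface, if the arm or the gripper's body presses on something with over 40 N, if the wrist force passes 120 N, or if a joint passes its speed limit or range.

ROBOT

A 6-joint arm with a two-finger parallel gripper is mounted at the origin on the work surface. World frame = base frame: x ahead of the robot, y to its left, z up, the work surface at z = 0. Lengths are in m, angles in rad, forces in N, time in s.
With the tool pointing down it reaches from about 0.375 to 0.975 m from the base axis. Payload 3.8 kg.
Tool frame: the origin (TCP) lies on the centre line of the jaws, within the pads' length; the fingertips stand 11 mm ahead of it and the grasp point (between the pads) lies 8 mm behind it; z points along the fingers, y is the line along which they close (so a half turn about z gives the same grasp; the last joint's range is limited). The gripper opens to 85 mm and grips with 20 to 120 N. Pads are 22 mm wide; open, the fingers measure 114 mm over their backs; the gripper's body (76 mm by 85 mm) begins 54 mm behind the grasp point. The pads swing forward as they close: fully open they stand 13 mm farther back than shut.
Start: joints at [-1.323, 0.264, 1.604, -0, 1.274, -0.037], TCP at [0.19, -0.648, 0.242] pointing down, gripper open.
Joint ranges: [-2.63, 2.63], [-0.94, 2.18], [0.31, 2.57], [-1.31, 4.45], [0, 2.66], [-2.55, 2.55]. Speed limits (rad/s): [2.57, 2.57, 3.14, 3.14, 3.14, 3.14].

INTERFACE

Orientations are given as a unit quaternion [w, x, y, z].
In Python, from workcell import manip, camera, get_calibration gives the robot as it stands.
- The arm moves only by the tool move_arm, never from a script. Its argument "increments" is one flat list of numbers, 6 for each row, row after row: the shift along the tool's x, y, z in units of 30 mm (1.0 is 30 mm), then the turn, a rotation vector about the tool's x, y, z in degrees. In form: [x, y, z, rx, ry, rz, x, y, z, rx, ry, rz, ...]. A call has 1 to 20 rows; each row shifts and turns the commanded pose from where the row before left it, along the tool's axes as they then stand; what a row does not reach is not made up. A row lasts 1/12 s, in which the tool goes at most 41.7 mm and 7.16 degrees, less where a joint would pass 70% of its speed; a pose out of reach is approached as far as the arm can. A call is refused whole if a number of a shift passes 1 or a number of a turn 7.16, either way. A call with a gripper value outside its range is refused whole. "jaw" is the finger opening in mm, from 0 to 85.4, set as the call begins (left out, the last holds). The fingers move at their own pace and stop on an object; "squeeze" is the grip in N (left out, the last holds). Time passes only in rows, so rows that do not move let the fingers close. It gives the time, the measured TCP pose, the force, the opening and the grip force at its end, in the units of the state.
- manip.observe(): the state, without advancing time (a new reading comes with each control period).
- camera(name): name is "scene" or "top" or "wrist"; returns (picture, depth): 400x640x3 uint8, red, green, blue; 400x640 float32, m along the optical axis (not along the pixel's ray), 0 where there is no reading.
- get_calibration(name): a dict with "intrinsics" (3x3 intrinsics, pixels), "k1" (the pictures are not rectified: a ray, as slopes to the right and down, at radius r is drawn at 1 + k1 r^2 times it, then the intrinsics apply), "rvec" (rotation vector, rad) and "tvec" (3), from world to camera coordinates, as OpenCV has them. Camera axes: x right, y down, z forward; pixel columns grow to the right and rows downward; lengths in m; the calibration is good to about 2 mm. A picture is of the moment at which its call begins: read the wrist's pose just before it. get_calibration takes no time and is no camera call; for the wrist camera it gives the pose at the moment of the call.
- manip.close_job(): hands the job in; it is judged then, once.
The state is a dict: "clock": time; "q": joint angles; "dq": joint speeds; "tau": joint torques, N m; "tcp_pos": TCP position; "orientation": TCP orientation; "ft_force": force on the tool from outside, world axes, zero at the start; "moment": the same for the moment, N m; "gripper_width": opening from 0.0 (shut) to 1.0 (fully open); "finger_force": force on a finger pad.
Only numpy, scipy, OpenCV 4.12 (cv2) and the standard library are available. Lean on these libraries where they do the work, as an engineer would, in place of code of your own. Each camera call takes 0.05 s, during which the arm holds its last target. There are 200 camera calls.

## Working session

There is one attempt and no reset: what is moved stays moved. The work goes in short steps, Python scripts to look and compute and a tool call to move; the robot and the scene stay as the last step left them, time stands still between calls to the robot, and variables do not carry over. Pictures are saved under pics/ and viewed, at most 10 in all, crops included, and the job is handed in when it is done.

Besides the shell and the picture viewer there is one more tool, called after "Call:" as name(argument=value, ...) on one line, values as JSON. move_arm: Moves the arm, as the interface text tells. Its arguments: {"type":"object","properties":{"increments":{"type":"array","items":{"type":"number"}},"jaw":{"type":"number"},"squeeze":{"type":"number"}},"required":["increments"]}

```bash
mkdir -p pics; cat > h.py <<'E'
import numpy as np, cv2
from workcell import manip, camera, get_calibration
def ray(name,u,v,c=None):
    c=c or get_calibration(name);K=np.array(c["intrinsics"]);k=float(np.ravel(c["k1"])[0])
    p=cv2.undistortPoints(np.array([[[u,v]]],float),K,np.array([k,0,0,0,0.]))[0,0]
    R=cv2.Rodrigues(np.array(c["rvec"],float))[0];t=np.array(c["tvec"],float).ravel()
    return -R.T@t, R.T@np.array([p[0],p[1],1.])
def atz(name,u,v,z,c=None):
    o,d=ray(name,u,v,c); return o+d*(z-o[2])/d[2]
def proj(name,P,c=None):
    c=c or get_calibration(name);k=float(np.ravel(c["k1"])[0])
    return cv2.projectPoints(np.array(P,float).reshape(-1,3),np.array(c["rvec"],float),np.array(c["tvec"],float),np.array(c["intrinsics"]),np.array([k,0,0,0,0.]))[0][:,0]
def save(name,f):
    im,d=camera(name); cv2.imwrite(f,im[:,:,::-1]); np.save(f[:-3]+"npy",d); return im,d
E
python3 - <<'E'
from h import *
save("top","pics/top.png");save("scene","pics/scene.png")
print(manip.observe()); print(get_calibration("top"))
E
```

```text
{'clock': 0.1, 'q': array([-1.32288326e+00,  2.64710445e-01,  1.60524711e+00, -8.82283405e-06,
        1.27368694e+00, -3.68865133e-02]), 'dq': array([ 0.00075453, -0.00203987, -0.00245718, -0.0029998 ,  0.00069615,
       -0.00014112]), 'tau': array([ 2.73229552e-04, -5.16705251e+01, -3.68589914e+01, -1.68553333e-04,
        6.19393613e-03,  3.99511570e-07]), 'tcp_pos': array([ 0.18949913, -0.6471899 ,  0.24105928]), 'orientation': array([-1.01977026e-03,  9.89877566e-01,  1.41920231e-01, -1.12240786e-04]), 'ft_force': array([0.90599053, 1.91310525, 0.094806  ]), 'moment': array([ 0.0597917 , -0.05567599, -0.02081686]), 'finger_force': 0.0, 'gripper_width': 0.9979210934346523}
{'intrinsics': array([[427.08183093,   0.        , 325.0844271 ],
       [  0.        , 427.08183093, 199.80435138],
       [  0.        ,   0.        ,   1.        ]]), 'k1': -9.811980689688905e-05, 'rvec': array([ 2.13889538, -2.09500423,  0.17898271]), 'tvec': array([-0.00939769,  0.52007995,  1.31517977])}
```

View pics/top.png

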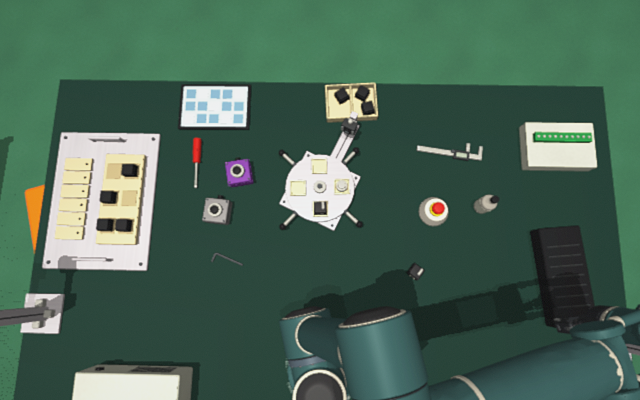

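View pics/scene.png

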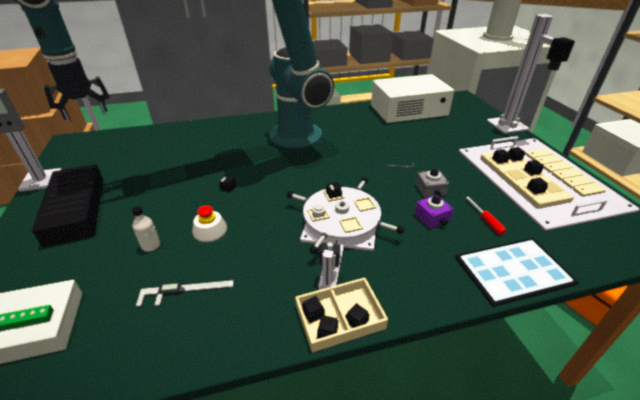

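```bash
python3 - <<'E'
from h import *
im=cv2.imread("pics/top.png")
cv2.imwrite("pics/crop.png",cv2.resize(im[108:242,194:372],None,fx=4.4,fy=4.4,interpolation=cv2.INTER_CUBIC))
E
```

```text
(no output)
```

View pics/crop.png

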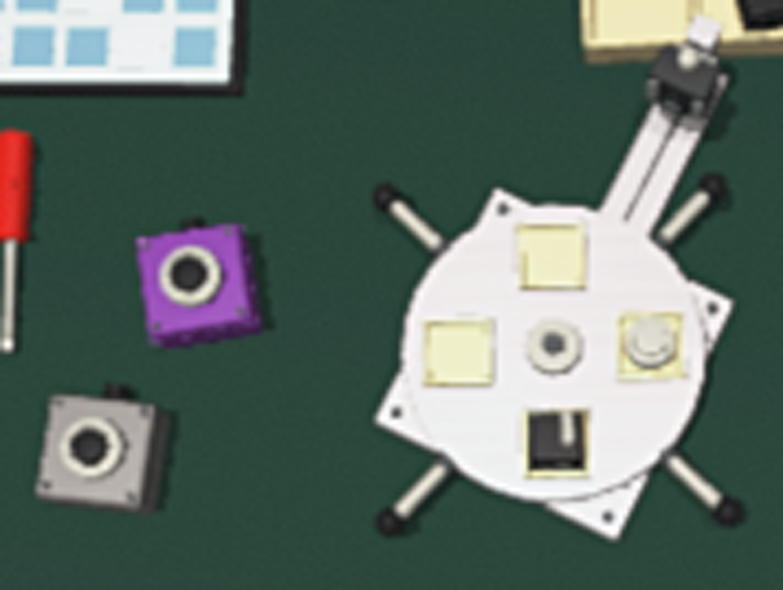

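```bash
python3 - <<'E'
from h import *
np.set_printoptions(precision=4,suppress=True)
c=get_calibration("top")
f=lambda u,v,z: atz("top",194+(u+.5)/4.4-.5,108+(v+.5)/4.4-.5,z,c)
kn=[f(*p,.043) for p in [(386,195),(712,185),(729,511),(391,522)]]
print("knobs",np.array(kn)); ax=np.mean(kn,0); print("axis",ax,[np.linalg.norm(k-ax) for k in kn],[np.degrees(np.arctan2(*(k-ax)[[1,0]])) for k in kn])
sc=[f(*p,.012) for p in [(503,208),(713,309),(608,517),(396,412)]]
m=np.mean(sc,0);print("plate",m,[np.degrees(np.arctan2(*(k-m)[[1,0]])) for k in sc])
h=f(557,441,.085);print("housing",h,np.linalg.norm((h-ax)[:2]),np.degrees(np.arctan2(*(h-ax)[[1,0]])))
h=f(651,341,.077);print("master",h,np.linalg.norm((h-ax)[:2]),np.degrees(np.arctan2(*(h-ax)[[1,0]])))
print("hub",f(554,345,.055))
b=f(90,447,.072);print("btn",b); print("purple",f(189,273,.072))
l=f(683,90,.12)-ax; print("reader",np.degrees(np.arctan2(l[1],l[0])),np.linalg.norm(l[:2]))
print("estop",atz("top",437,209,.08,c),"bottle",atz("top",487,203,.1,c),"spare",atz("top",416,271,.03,c))
d=np.load("pics/top.npy")
R=cv2.Rodrigues(c["rvec"])[0]
for u,v in [(214,209),(320,206)]:
    o,dd=ray("top",u,v,c); print(o+dd*d[v,u])
E
```

```text
knobs [[ 0.678   0.1484  0.043 ]
 [ 0.69   -0.0942  0.043 ]
 [ 0.4461 -0.1086  0.043 ]
 [ 0.4332  0.1348  0.043 ]]
axis [0.5618 0.0201 0.043 ] [np.float64(0.17308483104891187), np.float64(0.1717318281133276), np.float64(0.17307803218238255), np.float64(0.1723209328401575)] [np.float64(47.83866850882513), np.float64(-41.711796637291926), np.float64(-131.96632806134963), np.float64(138.28926049580238)]
plate [0.5612 0.0205 0.012 ] [np.float64(19.82295778625884), np.float64(-70.58179112347426), np.float64(-160.29736233649396), np.float64(109.55134178681601)]
housing [0.4877 0.0152 0.085 ] 0.07427822570924529 -176.24902107097236
master [ 0.5627 -0.0499  0.077 ] 0.07001287705415705 -89.24816814945174
hub [0.5634 0.02   0.055 ]
btn [0.479  0.3483 0.072 ]
purple [0.608  0.2852 0.072 ]
reader -27.136291065883963 0.19527463070231987
estop [ 0.492  -0.3459  0.08  ] bottle [ 0.5101 -0.4932  0.1   ] spare [ 0.3025 -0.2877  0.03  ]
[0.4807 0.3503 0.0657]
[0.4933 0.016  0.0857]
```

Crop: the grey box button is at top-picture pixel (214.5, 209.6). The purple look-alike at (237, 170) is not meant. The knob radius of 172–173 mm and the plate and knob centres all agree. Axis is about (0.562, 0.020), the reader lies at about -25.4° and the housing at about -177°. I'll sweep the spoke at 138° anticlockwise by about 151°, passing on the robot's side.

Call:
move_arm(increments=[0.3,-0.4,0,0,0,0,0.6,-0.8,0,0,0,0,0.7,-0.93,0,0,0,0,0.7,-0.93,0,0,0,0,0.7,-0.93,0,0,0,0,0.7,-0.93,0,0,0,0,0.7,-0.93,0,0,0,0,0.7,-0.93,0,0,0,0,0.7,-0.93,0,0,0,0,0.7,-0.93,0,0,0,0,0.7,-0.93,0,0,0,0,0.7,-0.93,0,0,0,0,0.7,-0.93,0,0,0,0,0.7,-0.93,0,0,0,0,0.7,-0.93,0,0,0,0,0.7,-0.93,0,0,0,0,0.7,-0.93,0,0,0,0,0.7,-0.93,0,0,0,0,0.7,-0.93,0,0,0,0,0.5,-0.7,0,0,0,0], jaw=0)

```text
clock: 1.77
tcp_pos: [0.4235, -0.0233, 0.2421]
orientation: [-0.0, 0.99, 0.143, 0.0]
ft_force: [-0.3, 0.3, 0.7]
gripper_width: -0.001
finger_force: 0.0
```

Call:
move_arm(increments=[0,0,0,0,0,-6.2,0,0,0,0,0,-6.2,0,0,0,0,0,-6.2,0.7,-0.5,0,0,0,0,0.7,-0.5,0,0,0,0,0.7,-0.5,0,0,0,0,0.7,-0.5,0,0,0,0,0.7,-0.5,0,0,0,0,0.7,-0.5,0,0,0,0,0.3,-0.1,0,0,0,0,0,0,1,0,0,0,0,0,1,0,0,0,0,0,1,0,0,0,0,0,1,0,0,0,0,0,0.5,0,0,0,0,0,0,0,0,0,0,0,0,0,0,0])

```text
clock: 3.18
tcp_pos: [0.4797, 0.1271, 0.1063]
orientation: [-0.0, 0.954, 0.3, -0.002]
ft_force: [0.7, -0.4, -0.3]
gripper_width: 0.003
finger_force: 0.0
```

```bash
python3 - <<'E'
from h import *
s=manip.observe();p=s["tcp_pos"];q=s["orientation"];print(p,np.degrees(2*np.arctan2(q[2],q[1])),s["q"])
d=p[:2]-[.5618,.0203];print(np.linalg.norm(d),np.degrees(np.arctan2(d[1],d[0])))
E
```

```text
[0.47969161 0.12706689 0.10626224] 34.9095274046899 [ 2.08911449e-01  5.77528285e-02  2.11117926e+00 -2.92662217e-04
  9.75779172e-01  1.17058600e+00]
0.13468836415751703 127.5618519044295
```

Call:
move_arm(increments=[0.2,-0.08,0,0,0,0,0,0,0.6,0,0,0,0,0,0.6,0,0,0,0,0,0.6,0,0,0,0,0,0.4,0,0,0,0,0,0,0,0,0,0,0,0,0,0,0])

```text
clock: 3.77
tcp_pos: [0.4849, 0.1333, 0.0419]
orientation: [0.0, 0.954, 0.3, 0.0]
ft_force: [-0.4, -0.9, -0.4]
gripper_width: -0.003
finger_force: 0.0
```

```bash
cat > st.py <<'E'
from h import *
s=manip.observe();p=s["tcp_pos"];q=s["orientation"]
d=p[:2]-[.5618,.0203];print(p,"yaw",np.degrees(2*np.arctan2(q[2],q[1])),"r",np.linalg.norm(d),"phi",np.degrees(np.arctan2(d[1],d[0])),s["ft_force"],s["clock"])
E
python3 st.py; python3 - <<'E'
from h import *
save("wrist","pics/w1.png")
E
```

```text
[0.48492051 0.13333689 0.04193618] yaw 34.91966147447212 r 0.13670330589110583 phi 124.22069434918446 [-0.44233825 -0.93628578 -0.43609887] 3.7667
```

View pics/w1.png

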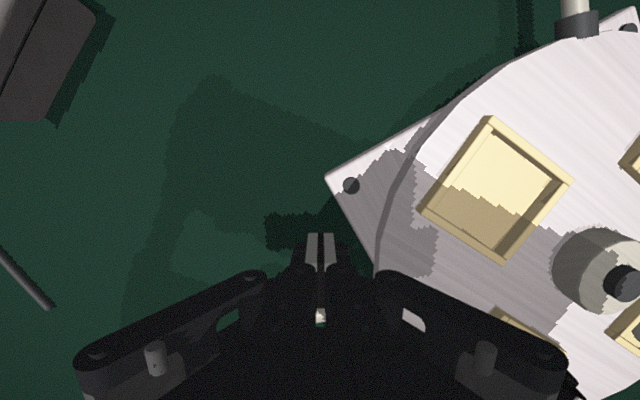

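Call:
move_arm(increments=[-0.12,0.002,0,0,0,-1.5,-0.12,0.002,0,0,0,-1.5,-0.12,0.002,0,0,0,-1.5,-0.12,0.002,0,0,0,-1.5,-0.12,0.002,0,0,0,-1.5,-0.12,0.002,0,0,0,-1.5,-0.16,0.003,0,0,0,-2,-0.16,0.003,0,0,0,-2,-0.24,0.006,0,0,0,-3,-0.24,0.006,0,0,0,-3,-0.24,0.006,0,0,0,-3,-0.24,0.006,0,0,0,-3,-0.24,0.006,0,0,0,-3,-0.24,0.006,0,0,0,-3,-0.24,0.006,0,0,0,-3,-0.24,0.006,0,0,0,-3,-0.24,0.006,0,0,0,-3,-0.24,0.006,0,0,0,-3,-0.16,0.003,0,0,0,-2,0,0,0,0,0,0])

```text
clock: 5.48
tcp_pos: [0.4289, 0.044, 0.043]
orientation: [0.001, 0.766, 0.642, 0.001]
ft_force: [0.1, 0.3, -0.3]
gripper_width: 0.001
finger_force: 0.0
```

```bash
python3 st.py
```

```text
[0.4289305  0.04400082 0.04295478] yaw 79.92373475014334 r 0.13496678823340602 phi 169.88614261897743 [ 0.05267764  0.31407947 -0.30162043] 5.4833
```

```bash
python3 - <<'E'
from h import *
a,_=save("wrist","pics/w2.png");b,_=save("top","pics/t2.png")
b=b[108:242,250:400]
cv2.imwrite("pics/m2.png",cv2.resize(np.hstack([cv2.resize(a,None,fx=.75,fy=.75),cv2.resize(b,(336,300))]),None,fx=.95,fy=.95)[:,:,::-1])
E
```

```text
(no output)
```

View pics/m2.png

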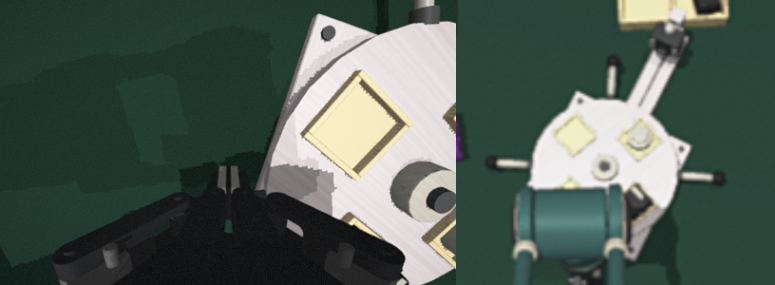

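The spoke follows: the spokes now stand near 0° and 90° in the picture. I'll continue the arc.

Call:
move_arm(increments=[-0.12,-0.03,0,0,0,-1.5,-0.16,-0.03,0,0,0,-2,-0.24,0.006,0,0,0,-3,-0.24,0.006,0,0,0,-3,-0.24,0.006,0,0,0,-3,-0.24,0.006,0,0,0,-3,-0.24,0.006,0,0,0,-3,-0.24,0.006,0,0,0,-3,-0.24,0.006,0,0,0,-3,-0.24,0.006,0,0,0,-3,-0.24,0.006,0,0,0,-3,-0.24,0.006,0,0,0,-3,-0.24,0.006,0,0,0,-3,-0.24,0.006,0,0,0,-3,-0.24,0.006,0,0,0,-3,-0.24,0.006,0,0,0,-3,-0.24,0.006,0,0,0,-3,-0.24,0.006,0,0,0,-3,-0.16,0.003,0,0,0,-2,0,0,0,0,0,0])

```text
clock: 7.25
tcp_pos: [0.4623, -0.0743, 0.0419]
orientation: [0.001, 0.395, 0.918, 0.0]
ft_force: [0.6, 0.7, 1.0]
gripper_width: -0.003
finger_force: 0.0
```

```bash
python3 st.py
```

```text
[ 0.46226807 -0.07430867  0.04191189] yaw 133.40888422976792 r 0.1373222694710326 phi -136.45266588843884 [0.61315569 0.73023591 1.03060669] 7.25
```

Call:
move_arm(increments=[-0.12,0.002,0,0,0,-1.5,-0.16,0.003,0,0,0,-2,-0.24,0.006,0,0,0,-3,-0.24,0.006,0,0,0,-3,-0.24,0.006,0,0,0,-3,-0.24,0.006,0,0,0,-3,-0.24,0.006,0,0,0,-3,-0.24,0.006,0,0,0,-3,-0.24,0.006,0,0,0,-3,-0.24,0.006,0,0,0,-3,-0.24,0.006,0,0,0,-3,-0.24,0.006,0,0,0,-3,-0.24,0.006,0,0,0,-3,-0.24,0.006,0,0,0,-3,-0.24,0.006,0,0,0,-3,-0.24,0.006,0,0,0,-3,-0.24,0.006,0,0,0,-3,-0.16,0.003,0,0,0,-2,0,0,0,0,0,0])

```text
clock: 8.83
tcp_pos: [0.5713, -0.1166, 0.0415]
orientation: [0.0, -0.034, 0.999, -0.0]
ft_force: [-0.4, -0.3, 0.2]
gripper_width: 0.001
finger_force: 0.1
```

```bash
python3 st.py;python3 - <<'E'
from h import *
b,_=save("top","pics/t3.png")
cv2.imwrite("pics/m3.png",cv2.resize(b[108:242,250:400],None,fx=4.4,fy=4.4,interpolation=cv2.INTER_CUBIC)[:,:,::-1])
E
```

```text
[ 0.57127177 -0.11659351  0.04146064] yaw 183.89974499540554 r 0.13722079530961728 phi -86.04196987401943 [-0.40114667 -0.26271858  0.21308623] 8.8333
```

View pics/m3.png

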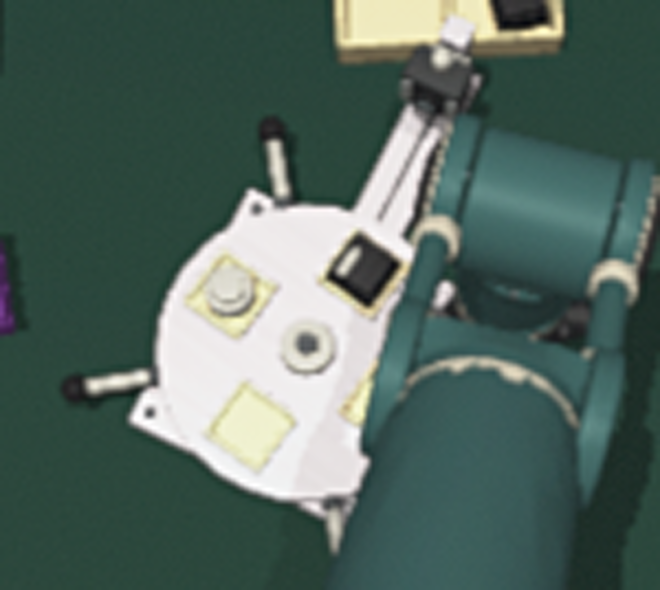

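```bash
python3 - <<'E'
from h import *
c=get_calibration("top");ax=np.array([.5618,.0203])
f=lambda u,v,z: atz("top",250+(u+.5)/4.4-.5,108+(v+.5)/4.4-.5,z,c)[:2]-ax
for n,p in dict(k1=(271,128,.043),k2=(75,387,.043),mast=(231,285,.077),reader=(438,75,.11),armL=(385,150,.012),hous=(364,269,.085)).items():
    d=f(*p);print(n,np.linalg.norm(d),np.degrees(np.arctan2(d[1],d[0])))
E
```

```text
k1 0.17300484645103772 10.530804949863477
k2 0.17214975785776274 100.18596982299152
mast 0.06804698514781092 54.186777433727705
reader 0.20932326398185971 -25.612615734039363
armL 0.17337299763179334 -18.254970028713764
hous 0.06521316271830177 -38.09353161549016
```

Call:
move_arm(increments=[-0.08,0.001,0,0,0,-1,-0.16,0.003,0,0,0,-2,-0.16,0.003,0,0,0,-2,-0.16,0.003,0,0,0,-2,-0.12,0.002,0,0,0,-1.5,-0.05,0.0,0,0,0,-0.6,0,0,0,0,0,0,0,0,0,0,0,0])

```text
clock: 9.55
tcp_pos: [0.5921, -0.1134, 0.0413]
orientation: [0.0, -0.113, 0.994, 0.0]
ft_force: [-1.4, -0.4, -0.2]
gripper_width: 0.001
finger_force: 0.4
```

```bash
python3 st.py;python3 - <<'E'
from h import *
b,_=save("top","pics/t4.png")
cv2.imwrite("pics/m4.png",cv2.resize(b[108:242,250:400],None,fx=4.4,fy=4.4,interpolation=cv2.INTER_CUBIC)[:,:,::-1])
E
```

```text
[ 0.5920628  -0.1134089   0.04130803] yaw 192.97597331640608 r 0.13709087279762616 phi -77.24691593983553 [-1.40200375 -0.3600235  -0.16090674] 9.55
```

View pics/m4.png

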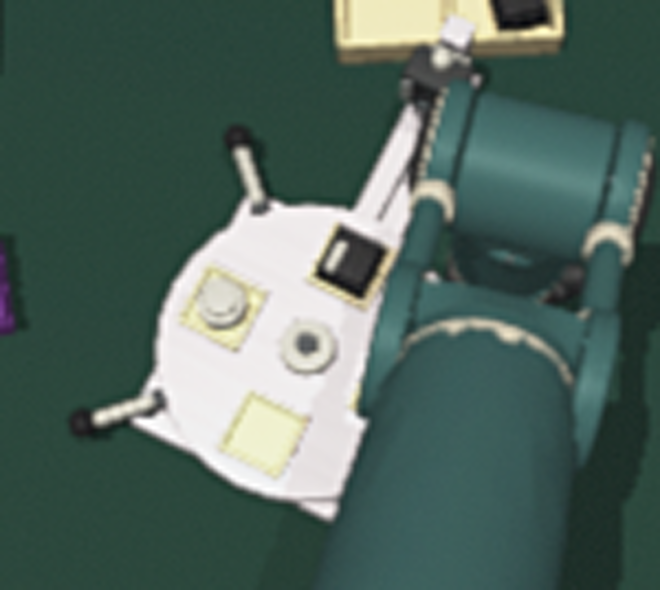

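```bash
python3 - <<'E'
from h import *
c=get_calibration("top");ax=np.array([.5618,.0203])
f=lambda u,v,z: atz("top",250+(u+.5)/4.4-.5,108+(v+.5)/4.4-.5,z,c)[:2]-ax
for n,p in dict(k1=(238,138,.043),k2=(84,423,.043)).items():
    d=f(*p);print(n,np.linalg.norm(d),np.degrees(np.arctan2(d[1],d[0])))
E
```

```text
k1 0.17129002058934828 19.12630677758477
k2 0.17137067354833704 109.43778760694559
```

The spokes stand at 19.3°, so the housing is at -25.7°, against the reader at -25.4 to -25.6°. It is centred. I'll back off and go up.

Call:
move_arm(increments=[0.2,0,0,0,0,0,0.4,0,0,0,0,0,0,0,-0.5,0,0,0,0,0,-1,0,0,0,0,0,-1,0,0,0,0,0,-1,0,0,0,0,0,-1,0,0,0,0,0,-0.8,0,0,0,0,0.5,0,0,0,0,0,0.9,0,0,0,0,0,1,0,0,0,0,0,1,0,0,0,0,0,1,0,0,0,0,0,1,0,0,0,0,0,1,0,0,0,0,0,1,0,0,0,0,0,1,0,0,0,0,0,1,0,0,0,0,0,1,0,0,0,0,0,0,0,0,0])

```text
schema error: expected a multiple of 6 numbers
```

```bash
python3 st.py
```

```text
[ 0.59205559 -0.11337367  0.04131016] yaw 192.98174440738472 r 0.13705491689464833 phi -77.24660613925059 [-0.19948853 -0.79671914 -0.4960404 ] 9.6
```

Call:
move_arm(increments=[0.2,0,0,0,0,0,0.4,0,0,0,0,0,0,0,-0.5,0,0,0,0,0,-1,0,0,0,0,0,-1,0,0,0,0,0,-1,0,0,0,0,0,-1,0,0,0,0,0,-0.8,0,0,0,0,0.5,0,0,0,0,0,0.9,0,0,0,0,0,1,0,0,0,0,0,1,0,0,0,0,0,1,0,0,0,0,0,1,0,0,0,0,0,1,0,0,0,0,0,1,0,0,0,0,0,1,0,0,0,0,0,1,0,0,0,0,0,1,0,0,0,0,0,0,0,0,0,0])

```text
clock: 11.27
tcp_pos: [0.5016, 0.1903, 0.1995]
orientation: [-0.001, -0.115, 0.993, 0.001]
ft_force: [-0.6, -0.7, -0.4]
gripper_width: -0.003
finger_force: 0.0
```

```bash
python3 st.py
```

```text
[0.50162596 0.1903225  0.19949387] yaw 193.21197929265344 r 0.18035677486782953 phi 109.48979441907275 [-0.58463078 -0.69631861 -0.39000966] 11.2667
```

Call:
move_arm(increments=[-0.25,0.7,0,0,0,0,-0.24,1,0,0,0,0,0,1,0,0,0,0,0,1,0,0,0,0,0,1,0,0,0,0,0,0.62,0,0,0,0,0,0,1,0,0,0,0,0,1,0,0,0,0,0,0.9,0,0,0,0,0,0,0,0,0,0,0,0,0,0,0])

```text
clock: 12.18
tcp_pos: [0.4805, 0.3435, 0.111]
orientation: [-0.003, -0.113, 0.994, -0.001]
ft_force: [0.4, 0.3, 0.8]
gripper_width: 0.0
finger_force: 0.0
```

```bash
python3 st.py; python3 - <<'E'
from h import *
a,_=save("wrist","pics/w5.png");b,_=save("top","pics/t5.png");s,_=save("scene","pics/s5.png")
b=cv2.resize(b[108:242,250:400],(336,300)); 
cv2.imwrite("pics/m5.png",np.vstack([np.hstack([cv2.resize(a,(464,290)),cv2.resize(b,(336,290))]),np.hstack([cv2.resize(s[140:260,280:480],(500,300)),np.zeros((300,300,3),np.uint8)])])[:,:,::-1])
print(proj("wrist",[[.479,.348,.072],manip.observe()["tcp_pos"]-[0,0,.011]]),proj("scene",[[.479,.348,.072]]))
E
```

```text
[0.48045701 0.34346395 0.11102315] yaw 193.0005853514231 r 0.3332440834037098 phi 104.12831670909299 [0.36615154 0.30177841 0.76784326] 12.1833
[[323.89690544 221.51464709]
 [318.62883221 248.7795923 ]] [[432.95717232 170.05367519]]
```

View pics/m5.png

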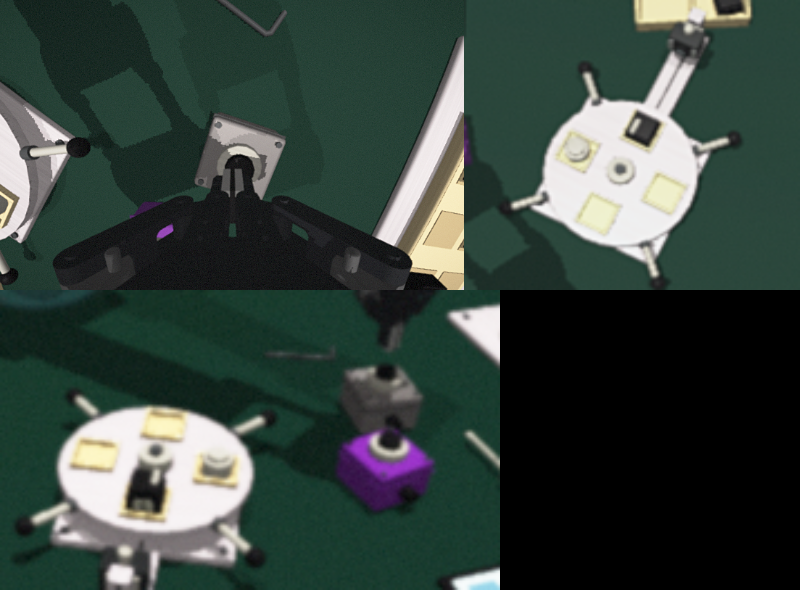

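Table is centred with nothing touching it, and the grey button lies at wrist-picture pixel (328, 228), just ahead of the fingertips. I'll press now.

Call:
move_arm(increments=[0,0.14,0.3,0,0,0,0,0,0.3,0,0,0,0,0,0.2,0,0,0,0,0,0.1,0,0,0,0,0,0.1,0,0,0,0,0,0.1,0,0,0,0,0,0,0,0,0,0,0,0,0,0,0])

```text
clock: 13.0
tcp_pos: [0.4814, 0.3492, 0.0803]
orientation: [-0.0, -0.113, 0.994, -0.0]
ft_force: [-1.1, -1.4, 2.7]
gripper_width: -0.001
finger_force: 1.4
```

Call:
move_arm(increments=[0,0,0.06,0,0,0,0,0,0.05,0,0,0,0,0,0.02,0,0,0,0,0,0,0,0,0,0,0,0,0,0,0,0,0,0,0,0,0])

```text
clock: 13.5
tcp_pos: [0.4819, 0.3495, 0.0771]
orientation: [0.0, -0.113, 0.994, 0.0]
ft_force: [-2.5, -1.5, 6.0]
gripper_width: -0.005
finger_force: 2.9
```

Call:
move_arm(increments=[0,0,0.04,0,0,0,0,0,0,0,0,0,0,0,0,0,0,0])

```text
clock: 13.75
tcp_pos: [0.4819, 0.3495, 0.077]
orientation: [0.0, -0.113, 0.994, 0.0]
ft_force: [-4.0, -2.3, 12.1]
gripper_width: 0.001
finger_force: 5.9
```

Hard stop reached: force rose to 12 N with no further travel. I'll lift off.

Call:
move_arm(increments=[0,0,-0.2,0,0,0,0,0,-0.4,0,0,0,0,0,-0.8,0,0,0,0,0,-1,0,0,0,0,0,-1,0,0,0,0,0,-0.6,0,0,0,0,0,0,0,0,0,0,0,0,0,0,0])

```text
clock: 14.42
tcp_pos: [0.4827, 0.35, 0.1971]
orientation: [0.002, -0.113, 0.994, 0.001]
ft_force: [-1.2, 0.4, -1.3]
gripper_width: 0.0
finger_force: 0.0
```

```bash
python3 st.py; python3 - <<'E'
from h import *
b,_=save("top","pics/t6.png")
cv2.imwrite("pics/m6.png",cv2.resize(b[108:242,194:372],None,fx=4.4,fy=4.4,interpolation=cv2.INTER_CUBIC)[:,:,::-1])
E
```

```text
[0.48274096 0.35003875 0.19713566] yaw 193.01848026918012 r 0.3390840257204036 phi 103.48287428759916 [-1.15237579  0.44524914 -1.26649698] 14.4167
```

View pics/m6.png

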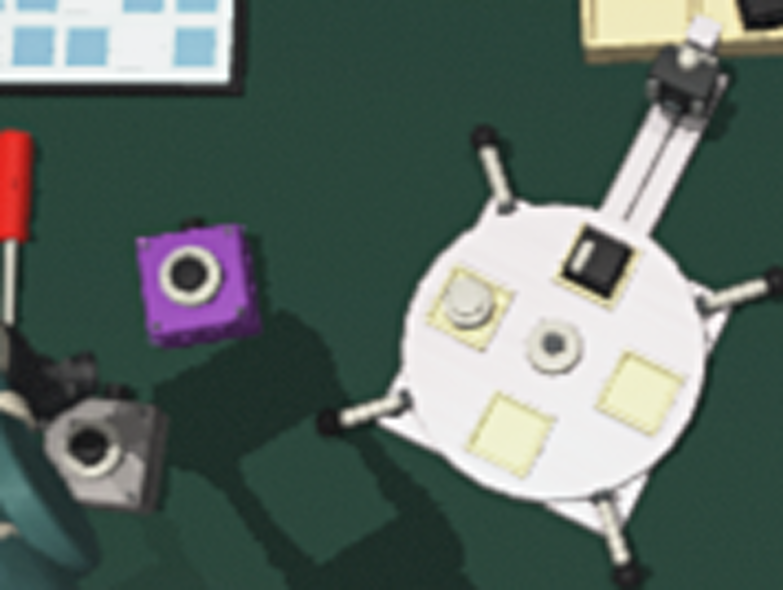

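The picture shows the housing at crop pixel (598, 262), in line with the reader arm. The master is seated, the spokes lie over the plate corners, and the gripper is clear of the button. I'll hand in.

```bash
python3 -c "
from workcell import manip
print(manip.close_job())"
```

```text
the job is handed in; nothing more can be done
None
```

The job is handed in, with no verdict returned: the housing stood within about 0.5° of the reader line, the read button was pressed to its stop and released, and the arm ended clear of everything.

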